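# Dock a temperature logger and hold the scanner on its code

### The job

Book in the temperature logger: set it down, without dropping it, flat and square and fully home in the pocket of the reading dock, its blue end at the dock's blue contact block, and let it go. Then draw the cordless scanner straight up out of its charging base, tip it about 45 degrees nose-down, and hold it in the air about a hand's width (roughly 12 cm) from the square code on the docked logger, its window aimed at the middle of the code. Finish still holding the scanner there, steady and touching nothing else; leave the bottle, tablet dish and small jar where they are.

Things in the scene. Friction and masses are not known exactly. Their poses are not given: they have to be found in the camera images.
- logger: Loose temperature logger lying flat: white block 100 (x) x 54 (y) x 24 mm, about 0.11 kg. Origin at the centre of its underside, x towards the end with the blue band, z up. Grip across its 54 mm width at mid-length. On top: grey display in the middle, square code near the end away from the blue band.
- logger_code (a point): Centre of the square black-on-white code (28 mm label) on the logger's top face: 30 mm from the logger's middle, on the side away from the blue end.
- dock: Fixed reading dock. Grey slab 144x86x14 mm; pocket on it 103 (x) x 57 (y) mm, floor 14 mm above the bench, walls 11 mm high, top 5 mm of them a 45-degree lead-in. A 48 mm wide cut-out, open outward, midway in each long wall for the fingers. Origin on the bench under the pocket centre, x to the blue contact block (32 mm high, beyond the +x end). Seated logger: same axes, origin 14 mm up.
- charger: Charging base, fixed: grey plate 124x92x12 mm with a white collar 64x54 mm, its top 50 mm above the bench, between two 31 mm high shoulders. In it an upright socket 44 (x) x 34 (y) mm, floor 12 mm above the bench, 38 mm deep. Origin on the bench under the socket's centre, z up. The scanner's foot stands loose in the socket.
- scanner: Loose cordless scanner, white, about 0.22 kg, upright in the charging base, axes as the base's. Origin under the foot's centre, z up the handle; the window looks along -x. Foot 40x30, 46 mm high; handle 36x30 mm; head 110 (x -75 to 35) x 52 (y) x 40 mm (z 120 to 160), flat upright sides to grip across y from above. Centre of mass about x -14, z 107 mm.
- scanner_grip (a point): Place to grip the scanner: middle of its head, at scanner x -14, y 0, z 140 mm (20 mm below the head's top); close across y, 52 mm wide.
- scanner_window (a point): Centre of the scanner's dark red window on the nose, at scanner x -80, y 0, z 140 mm; the line of sight leaves it along the scanner's -x.
- scanner_foot (a point): Centre of the underside of the scanner's foot (same as the scanner's origin).
- amber_bottle: Bystander: amber bottle with blue cap, 68 mm across, 125 mm high, loose. Origin at the centre of its underside.
- tablet_dish: Bystander: glass dish with white tablets, 90 mm across, 15 mm high, loose. Origin at the centre of its underside.
- cap_jar: Bystander: small white jar with yellow cap, 54 mm across, 62 mm high, loose. Origin at the centre of its underside.
Things that resemble listed ones, but are neither listed nor needed, are in the scene too. Leave any purple look-alike of the scanner alone. What is shaped like the logger but brown is not meant.

How it is judged:
By the outcome, as a careful person would: the job done as asked, in the order asked, and still so for the second after the job is handed in, while the arm keeps its last pose, push and grip.
It also fails if it takes over 72 s, if anything falls off the work surface, if the arm or the gripper's body presses on something with over 40 N, if the wrist force passes 120 N, or if a joint passes its speed limit or range.

### The arm

A 6-joint arm with a two-finger parallel gripper is mounted at the origin on the work surface. World frame = base frame: x ahead of the robot, y to its left, z up, the work surface at z = 0. Lengths are in m, angles in degrees, forces in N, time in s.
With the tool pointing down it reaches from about 0.375 to 0.9 m from the base axis. Payload 3.1 kg.
Tool frame: the origin (TCP) lies on the centre line of the jaws, within the pads' length; the fingertips stand 19 mm ahead of it and the grasp point (between the pads) is the TCP (tips_ahead is the distance from the TCP to the fingertips, in m); z points along the fingers, y is the line along which they close (so a half turn about z gives the same grasp; the last joint's range is limited). The gripper opens to 87 mm and grips with 3 to 60 N. Pads are 19 mm wide; open, the fingers measure 117 mm over their backs; the gripper's body (75 mm by 190 mm) begins 51 mm behind the grasp point.
Start: joints at [-80.185, 30.224, 82.088, -0, 67.689, -10.227], TCP at [0.214, -0.587, 0.242] pointing down, gripper open.
Joint ranges: [-176.69, 176.69], [-43.24, 126.21], [12.49, 139.97], [-82, 262], [0, 151.66], [-163.58, 163.58]. Speed limits (degrees/s): [159.86, 159.86, 180, 180, 180, 180].

### API

Orientations are given as a 3x3 rotation matrix whose columns are the frame's x, y, z axes.
In Python, from rig import read_state, capture, hand_in, trace, landmark_of, tips_ahead gives the robot as it stands.
- The arm moves only by the shell command python3 -m jog 'ROWS'. ROWS is JSON, a list of rows, each an object of numbers: "tx", "ty", "tz": the shift along the tool's x, y, z in cm; "roll": the turn about the tool's z in rad; "jaw": the opening, from 0 (shut) to 1 (fully open). A call has 1 to 8 rows; each row shifts and turns the commanded pose from where the row before left it, along the tool's axes as they then stand; what a row does not reach is not made up. A row lasts 1/10 s, in which the tool goes at most 50 mm and 8.59 degrees, less where a joint would pass 70% of its speed; a pose out of reach is approached as far as the arm can. A call with a gripper value outside its range is refused whole. The fingers move at their own pace and stop on an object; the grip force is fixed at half the most. Time passes only in rows, so rows that do not move let the fingers close. It gives the time, the measured TCP pose, the force, the opening and the grip force at its end, in the units of the state.
- read_state(): the state, without advancing time (a new reading comes with each control period).
- capture(name): name is "scene" or "top" or "wrist"; returns a dict with "img" (420x560x3 uint8, red, green, blue), "vertical_fov" (degrees; the focal length in pixels is half the picture's height over the tangent of half this angle, whatever the lens; pixels are square), "cx", "cy" (the principal point, pixels), "cam_to_world" (4x4, takes a point from camera to world coordinates); the wrist camera has in their place "tool_from_camera" (4x4, takes a point from camera to tool coordinates, whose origin is the TCP and whose axes are the flange's). Camera axes: x right, y up, looking along -z (the intrinsics and any distortion apply to the point x, -y, -z); pixel columns grow to the right and rows downward; lengths in m; the calibration is good to about 2 mm. A picture is of the moment at which its call begins: read the wrist's pose just before it. There is no depth.
- hand_in(): hands the job in; it is judged then, once.
Trained networks look in the newest picture that a camera, given by its name, has taken for a name from the list of things; names that differ only in an ending like _2 or _b are one class to them, and where a whole thing is asked for, a point or a joint stands for the part that bears it (a point fixed in the world has none). Each returns a list of dicts, best first, with "p" (0 to 1); they miss things now and then, are a little off and sometimes report something else, mostly with a low value. They report only what shows in the picture. A call takes as long as a camera call. They do not tell look-alikes from the thing itself.
- trace(camera, thing): "pixels" (420x560 bool, what is visible of it) and "bbox" ([left, top, width, height] in pixels, round what is visible of it).
- landmark_of(camera, thing): "point" ([row, column] in pixels: a listed point, or the origin of a listed thing).
The state is a dict: "time_s": time; "joint_positions": joint angles; "qvel": joint speeds; "tau": joint torques, N m; "position": TCP position; "tcp_rot": TCP orientation; "force": force on the tool from outside, world axes, zero at the start; "moment": the same for the moment, N m; "opening": opening from 0.0 (shut) to 1.0 (fully open); "grasp_force": force on a finger pad.
Only numpy, scipy, OpenCV 4.12 (cv2) and the standard library are available. Lean on these libraries where they do the work, as an engineer would, in place of code of your own. Each camera call takes 0.05 s, during which the arm holds its last target. There are 200 camera calls.

## Working session

There is one attempt and no reset: what is moved stays moved. The work goes in short steps, Python scripts to look and compute and a shell command to move; the robot and the scene stay as the last step left them, time stands still between calls to the robot, and variables do not carry over. Pictures are saved under pics/ and viewed, at most 10 in all, crops included, and the job is handed in when it is done.

```bash
ls; mkdir -p pics; cat > h.py <<'E'
import numpy as np, cv2
from rig import *
def cap(n):
    s=read_state(); c=capture(n)
    if 'cam_to_world' in c: T=np.array(c['cam_to_world'])
    else:
        W=np.eye(4);W[:3,:3]=s['tcp_rot'];W[:3,3]=s['position'];T=W@np.array(c['tool_from_camera'])
    c['T']=T; c['f']=210/np.tan(np.radians(c['vertical_fov'])/2)
    return c
def save(c,p): cv2.imwrite(p,np.array(c['img'])[:,:,::-1])
def ray(c,rc):
    d=np.array([(rc[1]-c['cx'])/c['f'],-(rc[0]-c['cy'])/c['f'],-1.]); 
    return c['T'][:3,3],c['T'][:3,:3]@d
def atz(c,rc,z):
    o,d=ray(c,rc); return o+d*(z-o[2])/d[2]
def tri(*cr):
    A=np.zeros((3,3));b=np.zeros(3)
    for c,rc in cr:
        o,d=ray(c,rc);d=d/np.linalg.norm(d);P=np.eye(3)-np.outer(d,d);A+=P;b+=P@o
    x=np.linalg.solve(A,b)
    return x,[round(1e3*float(np.linalg.norm(np.cross(x-ray(c,rc)[0],ray(c,rc)[1]/np.linalg.norm(ray(c,rc)[1])))),1) for c,rc in cr]
def proj(c,p):
    q=np.linalg.inv(c['T'])@np.r_[p,1]; return c['cy']-c['f']*q[1]/-q[2], c['cx']+c['f']*q[0]/-q[2]
E
python3 - <<'E'
from h import *
print(read_state())
np.set_printoptions(precision=4,suppress=True)
for n in ('scene','top','wrist'):
    c=cap(n); save(c,f'pics/{n}0.png'); print(n,{k:v for k,v in c.items() if k!='img'})
    for t in ['logger','logger_code','dock','charger','scanner','scanner_grip','scanner_window','amber_bottle','tablet_dish','cap_jar']:
        print(t,[(np.round(d['point']).tolist(),round(d['p'],2)) for d in landmark_of(n,t)],end=' | ')
        if t in('logger','dock','scanner','charger'):print([(np.array(d['bbox']).tolist(),round(d['p'],2)) for d in trace(n,t)])
E
```

```text
pics
{'time_s': 0.0, 'joint_positions': array([-8.01857307e+01,  3.02772971e+01,  8.21553542e+01, -2.06915255e-03,
        6.76894329e+01, -1.02271406e+01]), 'qvel': array([-0.01577226,  0.00313691, -0.10250289,  0.10027912,  0.0114687 ,
        0.03698707]), 'tau': array([-5.04858945e-04, -4.40038562e+01, -1.76590991e+01,  6.32867217e-02,
        5.82444726e-02, -1.65026454e-04]), 'position': array([ 0.21408852, -0.58646012,  0.24059522]), 'tcp_rot': array([[ 9.39440542e-01,  3.42711704e-01, -3.96121199e-04],
       [ 3.42711759e-01, -9.39438272e-01,  2.09389161e-03],
       [ 3.45469746e-04, -2.10284206e-03, -9.99997729e-01]]), 'force': array([ 0.36828425, -0.00490518,  0.04754799]), 'moment': array([ 0.01301351, -0.00185863, -0.0432651 ]), 'grasp_force': 0.0, 'opening': 0.9977372045661981}
scene {'vertical_fov': 50.3856306899354, 'cx': 283.5743576507326, 'cy': 206.26286516565375, 'cam_to_world': array([[-0.6873, -0.5841,  0.4318,  1.0048],
       [ 0.7264, -0.5486,  0.414 ,  0.4551],
       [-0.005 ,  0.5982,  0.8013,  1.0152],
       [ 0.    ,  0.    ,  0.    ,  1.    ]]), 'T': a
[... 2270 characters left out ...]
0, 374.0], 0.61)] | wrist {'vertical_fov': 63.24910281114846, 'cx': 277.3616657052528, 'cy': 209.20495732306762, 'tool_from_camera': array([[-0.0002,  0.9534,  0.3018,  0.0844],
       [ 1.    ,  0.0002, -0.    ,  0.0005],
       [-0.0001,  0.3018, -0.9534, -0.1419],
       [ 0.    ,  0.    ,  0.    ,  1.    ]]), 'T': array([[ 0.3425,  0.8957,  0.2835,  0.2937],
       [-0.9395,  0.3265,  0.1034, -0.5587],
       [ 0.0001, -0.3018,  0.9534,  0.3834],
       [ 0.    ,  0.    ,  0.    ,  1.    ]]), 'f': np.float64(341.0226129942713)}
logger [] | []
logger_code [] | dock [] | []
charger [] | []
scanner [] | []
scanner_grip [] | scanner_window [] | amber_bottle [] | tablet_dish [] | cap_jar [] |
```

```bash
python3 - <<'E'
import cv2,numpy as np
a=cv2.imread('pics/top0.png')[140:300,90:470]; b=cv2.imread('pics/scene0.png')[80:390,130:490]
cv2.imwrite('pics/a.png',cv2.resize(a,None,fx=2.1,fy=2.1,interpolation=2)); cv2.imwrite('pics/b.png',cv2.resize(b,None,fx=1.9,fy=1.9,interpolation=2))
E
```

```text
(no output)
```

View pics/a.png

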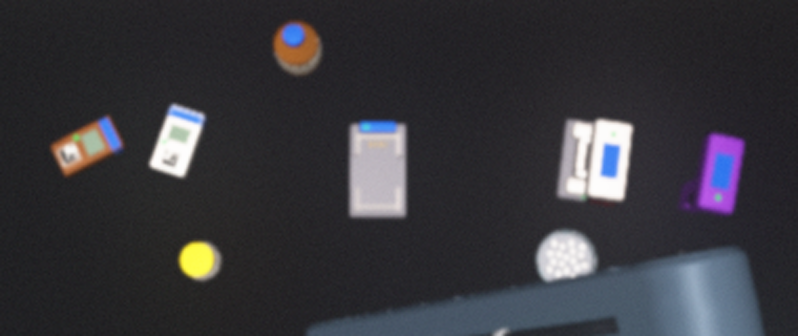

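View pics/b.png

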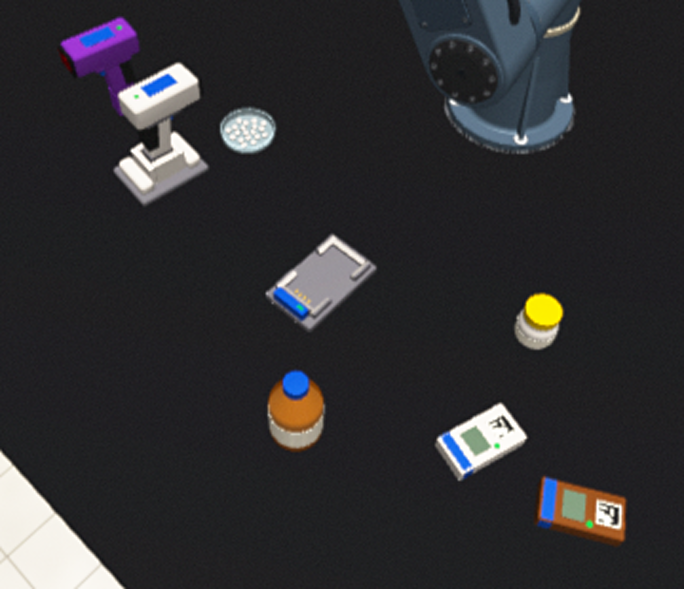

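```bash
python3 -m jog --help 2>&1 | head -20; python3 - <<'E'
from h import *
np.set_printoptions(precision=4,suppress=True)
S=cap('scene');T=cap('top')
def near(n,t,rc):
    L=[np.array(d['point']) for d in landmark_of(n,t)]
    return min(L,key=lambda p:np.linalg.norm(p-rc)) if L else None
for t,a,b in [('logger',(316,386),(206,175)),('logger_code',(307,393),(210,172)),('dock',(229,302),(225,272)),('charger',(169,218),(219,369)),('scanner_grip',(132,212),(212,378)),('amber_bottle',(308,288),(163,233)),('tablet_dish',(151,259),(260,356)),('cap_jar',(253,409),(260,184))]:
    p,q=near('scene',t,a),near('top',t,b)
    print(t,p,q,tri((S,p),(T,q)), atz(T,q,0)[:2])
s=read_state();print(s['time_s'])
E
```

```text
invalid input: not JSON, or not a number
logger [313.6 384.6] [206.9 178.5] (array([ 0.5274,  0.3213, -0.0037]), [7.9, 7.9]) [0.5301 0.3134]
logger_code [306.5 394.5] [214.3 167.4] (array([0.5037, 0.3411, 0.0228]), [3.4, 3.4]) [0.5056 0.3489]
dock [230.6 300.2] [224.9 268.8] (array([ 0.4753,  0.015 , -0.0192]), [3.3, 3.3]) [0.4711 0.0175]
charger [168.2 218.5] [216.7 367.1] (array([ 0.4961, -0.3018,  0.0148]), [0.6, 0.6]) [ 0.4986 -0.3049]
scanner_grip [130.  212.9] [211.9 379.5] (array([ 0.4884, -0.3112,  0.1594]), [3.3, 3.3]) [ 0.5146 -0.3462]
amber_bottle [305.8 285. ] [164.5 232.8] (array([ 0.6737,  0.1386, -0.005 ]), [0.8, 0.8]) [0.6729 0.1375]
tablet_dish [150.5 258.5] [262.7 357.8] (array([ 0.3505, -0.2742, -0.0014]), [3.7, 3.7]) [ 0.3481 -0.271 ]
cap_jar [255.9 410.3] [262.9 186.4] (array([ 0.3474,  0.2832, -0.0018]), [0.1, 0.1]) [0.3473 0.2829]
3.15
```

```bash
python3 -m jog '[{"tz":-4},{"tx":4.5,"ty":-1.5},{"tx":3.1,"ty":-3.8},{"tx":3.1,"ty":-3.8},{"tx":3.1,"ty":-3.8},{"tx":3.1,"ty":-3.8},{"tx":3.1,"ty":-3.8},{"tx":3.1,"ty":-3.8}]'; python3 -m jog '[{"tx":3.1,"ty":-3.8},{"tx":3.1,"ty":-3.8},{"tx":3.1,"ty":-3.8},{"tx":3.1,"ty":-3.8},{"tx":3.1,"ty":-3.8},{"tx":3.1,"ty":-3.8},{"tx":3.1,"ty":-3.8},{"tx":3.1,"ty":-3.8}]'
```

```text
$[0]: bad value
$[0]: bad value
```

```bash
python3 -m jog '[{"tx":0,"ty":0,"tz":-4,"roll":0,"jaw":1},{"tx":4.5,"ty":-1.5,"tz":0,"roll":0,"jaw":1},{"tx":3.1,"ty":-3.8,"tz":0,"roll":0,"jaw":1},{"tx":3.1,"ty":-3.8,"tz":0,"roll":0,"jaw":1},{"tx":3.1,"ty":-3.8,"tz":0,"roll":0,"jaw":1},{"tx":3.1,"ty":-3.8,"tz":0,"roll":0,"jaw":1},{"tx":3.1,"ty":-3.8,"tz":0,"roll":0,"jaw":1},{"tx":3.1,"ty":-3.8,"tz":0,"roll":0,"jaw":1}]'
```

```text
time_s: 3.95
position: [0.3483, -0.2779, 0.2818]
tcp_rot: [[0.94, 0.342, 0.001], [0.342, -0.94, -0.0], [0.0, 0.001, -1.0]]
force: [0.1, -0.2, -0.4]
opening: 1.003
grasp_force: 0.0
```

```bash
python3 -m jog '[{"tx":2.86,"ty":-3.87,"tz":0,"roll":0,"jaw":1},{"tx":2.86,"ty":-3.87,"tz":0,"roll":0,"jaw":1},{"tx":2.86,"ty":-3.87,"tz":0,"roll":0,"jaw":1},{"tx":2.86,"ty":-3.87,"tz":0,"roll":0,"jaw":1},{"tx":2.86,"ty":-3.87,"tz":0,"roll":0,"jaw":1},{"tx":2.86,"ty":-3.87,"tz":0,"roll":0,"jaw":1},{"tx":2.86,"ty":-3.87,"tz":0,"roll":0,"jaw":1},{"tx":2.86,"ty":-3.87,"tz":0,"roll":0,"jaw":1}]'; python3 -m jog '[{"tx":2.86,"ty":-3.87,"tz":0,"roll":0,"jaw":1},{"tx":2.86,"ty":-3.87,"tz":0,"roll":0,"jaw":1},{"tx":2.86,"ty":-3.87,"tz":0,"roll":0,"jaw":1},{"tx":2.86,"ty":-3.87,"tz":0,"roll":0,"jaw":1},{"tx":0,"ty":0,"tz":0,"roll":0.14,"jaw":1},{"tx":0,"ty":0,"tz":0,"roll":0.14,"jaw":1},{"tx":0,"ty":0,"tz":0,"roll":0.14,"jaw":1},{"tx":0,"ty":0,"tz":0,"roll":0.14,"jaw":1}]'
python3 - <<'E'
from h import *
c=cap('wrist');save(c,'pics/w1.png')
for t in('logger','logger_code'):
    for d in landmark_of('wrist',t): print(t,d['p'],np.round(d['point']),np.round(atz(c,d['point'],.0 if t=='logger' else .024),4))
for d in trace('wrist','logger'):print(d['p'],np.array(d['bbox']))
E
```

```text
time_s: 4.75
position: [0.4571, 0.0916, 0.2819]
tcp_rot: [[0.939, 0.343, 0.001], [0.343, -0.939, -0.0], [0.001, 0.001, -1.0]]
force: [0.8, -0.8, -0.2]
opening: 1.0
grasp_force: 0.0
time_s: 5.55
position: [0.5111, 0.2745, 0.2814]
tcp_rot: [[0.977, -0.214, -0.0], [-0.214, -0.977, -0.0], [-0.0, 0.0, -1.0]]
force: [0.7, -0.6, -0.8]
opening: 0.997
grasp_force: 0.0
logger 0.76 [191. 134.] [0.5263 0.4588 0.    ]
logger 0.73 [163. 230.] [0.5344 0.3299 0.    ]
logger_code 0.85 [190. 233.] [0.5058 0.3306 0.024 ]
logger_code 0.76 [210. 106.] [0.5136 0.4895 0.024 ]
0.84 [ 85.7 153.9  88.8  82.2]
0.79 [207.3 124.8  51.3  84.7]
```

View pics/w1.png

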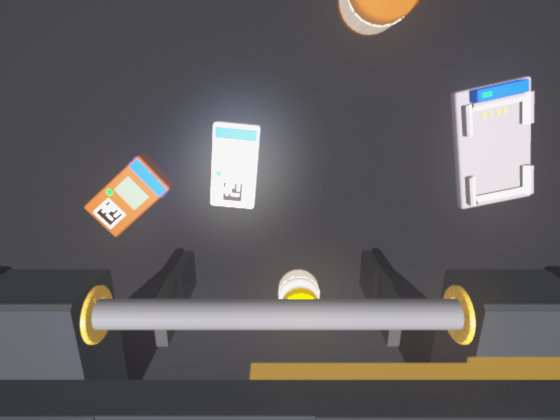

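```bash
cat >> h.py <<'E'
def rect(c,mask,z,n=None):
    m=mask.astype(np.uint8); cs,_=cv2.findContours(m,cv2.RETR_EXTERNAL,cv2.CHAIN_APPROX_NONE); k=max(cs,key=cv2.contourArea)[:,0]
    P=np.array([atz(c,(y,x),z)[:2] for x,y in k],np.float32)*1000
    (cx,cy),(w,h),a=cv2.minAreaRect(P)
    if w<h: w,h,a=h,w,a+90
    a=(a+90)%180-90
    return np.round([cx/1e3,cy/1e3,w,h,a],4)
E
cat > lg.py <<'E'
from h import *
c=cap('wrist'); s=read_state(); print(s['time_s'],np.round(s['position'],4))
L=[d for d in trace('wrist','logger')]
for d in L:
    m=np.array(d['pixels']); im=np.array(c['img'])[m].mean(0)
    if im[2]<.75*im[0]: continue
    print('logger',d['p'],im.round(),rect(c,m,.024),np.array(d['bbox']))
for t,z in(('logger',0),('logger_code',.024)):
    for d in landmark_of('wrist',t): print(t,round(d['p'],2),np.round(d['point']),np.round(atz(c,d['point'],z),4))
import pickle;pickle.dump(c,open('last.pkl','wb'))
E
python3 lg.py; cp last.pkl v1.pkl
python3 -m jog '[{"tx":-1,"ty":-4.5,"tz":0,"roll":0.05,"jaw":1},{"tx":0,"ty":-1.0,"tz":0,"roll":0.0,"jaw":1},{"tx":0,"ty":0,"tz":3,"roll":0,"jaw":1},{"tx":0,"ty":0,"tz":0,"roll":0,"jaw":1}]'; python3 lg.py
```

```text
5.8 [0.5112 0.2742 0.2816]
logger 0.71 [209. 211. 221.] [4.911000e-01 2.270000e-02 1.416671e+02 9.158340e+01 7.220000e-02] [450.7  78.4  81.  132.8]
logger 0.69 [234. 241. 242.] [  0.5334   0.3217 101.5976  55.261  -18.3993] [206.2 125.7  53.8  84. ]
logger 0.62 [205. 185. 162.] [  0.5251   0.4558 106.1738  54.9538 -61.1075] [ 87.1 152.6  87.3  83.8]
logger 0.88 [193. 133.] [0.5227 0.4604 0.    ]
logger 0.83 [166. 234.] [0.5298 0.3252 0.    ]
logger_code 0.7 [188. 229.] [0.5087 0.3343 0.024 ]
logger_code 0.61 [213. 105.] [0.5095 0.4911 0.024 ]
time_s: 6.35
position: [0.5109, 0.3293, 0.2482]
tcp_rot: [[0.967, -0.255, -0.007], [-0.255, -0.967, -0.003], [-0.006, 0.005, -1.0]]
force: [-1.5, -0.6, -0.8]
opening: 0.999
grasp_force: 0.0
6.4 [0.5119 0.3293 0.2498]
logger 0.86 [212. 194. 169.] [  0.5253   0.4573 104.495   53.8543 -62.3085] [114.7 151.1  97.2  90.2]
logger 0.75 [236. 243. 244.] [  0.533    0.3224  99.9955  54.9214 -18.2449] [246.6 112.5  58.9  93.9]
logger 0.77 [162. 274.] [0.5278 0.3275 0.    ]
logger_code 0.93 [184. 274.] [0.5078 0.3331 0.024 ]
logger_code 0.72 [217. 140.] [0.5103 0.4887 0.024 ]
logger_code 0.68 [158. 274.] [0.5362 0.3257 0.024 ]
```

```bash
python3 -m jog '[{"tx":2.2,"ty":0.2,"tz":3,"roll":0,"jaw":1},{"tx":0,"ty":0,"tz":4,"roll":0.06,"jaw":1},{"tx":0,"ty":0,"tz":4,"roll":0.0,"jaw":1},{"tx":0,"ty":0,"tz":3,"roll":0,"jaw":1},{"tx":0,"ty":0,"tz":0,"roll":0,"jaw":1},{"tx":0,"ty":0,"tz":0,"roll":0,"jaw":1}]'; python3 lg.py; python3 -c "
import pickle;from h import *
save(pickle.load(open('last.pkl','rb')),'pics/w2.png')"
```

```text
time_s: 7.15
position: [0.5351, 0.3224, 0.1126]
tcp_rot: [[0.949, -0.315, 0.001], [-0.315, -0.949, 0.0], [0.001, -0.001, -1.0]]
force: [0.3, 0.2, 0.7]
opening: 0.997
grasp_force: 0.0
7.2 [0.5358 0.3228 0.1137]
logger 0.75 [233. 242. 242.] [  0.5347   0.3224 100.8278  53.8071 -18.1354] [236.  156.6  81.2 132.8]
logger 0.74 [169. 166. 161.] [  0.5438   0.4365  63.12    43.1245 -66.4404] [ 87.1 218.6  88.7  81.1]
logger 0.9 [219. 274.] [0.5319 0.3265 0.    ]
logger 0.6 [274. 128.] [0.5249 0.4572 0.    ]
logger_code 0.85 [265. 277.] [0.505  0.3332 0.024 ]
```

View pics/w2.png

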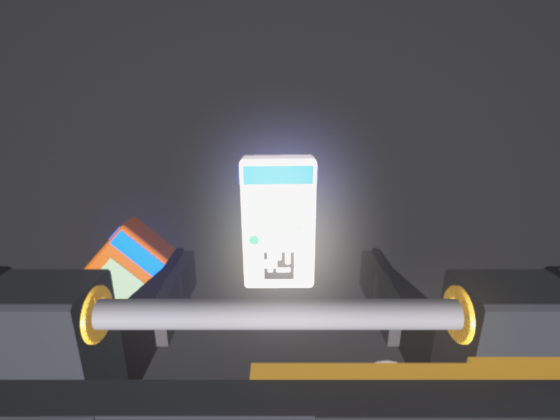

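```bash
python3 -m jog '[{"tx":-0.1,"ty":0.0,"tz":4,"roll":0,"jaw":1},{"tx":0,"ty":0,"tz":3,"roll":0,"jaw":1},{"tx":0,"ty":0,"tz":1.5,"roll":0.0,"jaw":1},{"tx":0,"ty":0,"tz":0.5,"roll":0,"jaw":1},{"tx":0,"ty":0,"tz":0,"roll":0,"jaw":1},{"tx":0,"ty":0,"tz":0,"roll":0,"jaw":0.8},{"tx":0,"ty":0,"tz":0,"roll":0,"jaw":0.7}]'; python3 -m jog '[{"tx":0,"ty":0,"tz":0,"roll":0,"jaw":0.5},{"tx":0,"ty":0,"tz":0,"roll":0,"jaw":0.5},{"tx":0,"ty":0,"tz":0,"roll":0,"jaw":0.5},{"tx":0,"ty":0,"tz":0,"roll":0,"jaw":0.5},{"tx":0,"ty":0,"tz":0,"roll":0,"jaw":0.5}]'
```

```text
time_s: 8.05
position: [0.5343, 0.3231, 0.0231]
tcp_rot: [[0.949, -0.315, 0.003], [-0.315, -0.949, 0.001], [0.002, -0.002, -1.0]]
force: [0.2, -0.1, 0.5]
opening: 0.895
grasp_force: 0.0
time_s: 8.55
position: [0.5333, 0.3227, 0.0219]
tcp_rot: [[0.949, -0.315, 0.0], [-0.315, -0.949, 0.0], [0.0, -0.0, -1.0]]
force: [0.2, -0.4, 3.1]
opening: 0.616
grasp_force: 30.0
```

```bash
python3 -m jog '[{"tx":0,"ty":0,"tz":-2,"roll":0,"jaw":0.5},{"tx":0,"ty":0,"tz":-4,"roll":0,"jaw":0.5},{"tx":0,"ty":2,"tz":-4,"roll":0,"jaw":0.5},{"tx":0.4,"ty":4,"tz":-2,"roll":0,"jaw":0.5},{"tx":0.4,"ty":4.5,"tz":0,"roll":0,"jaw":0.5},{"tx":0.4,"ty":4.5,"tz":0,"roll":0,"jaw":0.5},{"tx":0.2,"ty":2.8,"tz":0,"roll":0,"jaw":0.5},{"tx":0,"ty":0,"tz":0,"roll":-0.12,"jaw":0.5}]';python3 -m jog '[{"tx":0,"ty":0,"tz":0,"roll":-0.12,"jaw":0.5},{"tx":0,"ty":0,"tz":0,"roll":-0.08,"jaw":0.5},{"tx":0,"ty":0,"tz":0,"roll":0,"jaw":0.5},{"tx":0,"ty":0,"tz":0,"roll":0,"jaw":0.5}]'
cat > dk.py <<'E'
from h import *
import sys
c=cap('wrist'); save(c,sys.argv[1]); s=read_state(); print(s['time_s'],np.round(s['position'],4),s['grasp_force'])
for d in trace('wrist','dock'): print('dock',d['p'],rect(c,np.array(d['pixels']),.014),np.array(d['bbox']))
for d in landmark_of('wrist','dock'): print(round(d['p'],2),np.round(d['point']),np.round(atz(c,d['point'],0),4))
import pickle;pickle.dump(c,open('last.pkl','wb'))
E
python3 dk.py pics/d1.png
```

```text
time_s: 9.35
position: [0.4885, 0.1462, 0.1412]
tcp_rot: [[0.98, -0.2, -0.003], [-0.2, -0.98, -0.001], [-0.003, 0.002, -1.0]]
force: [-0.4, 0.7, -1.2]
opening: 0.619
grasp_force: 30.0
time_s: 9.75
position: [0.4902, 0.1494, 0.1413]
tcp_rot: [[1.0, -0.002, -0.001], [-0.002, -1.0, -0.0], [-0.001, 0.0, -1.0]]
force: [0.5, 0.4, -1.5]
opening: 0.618
grasp_force: 30.0
9.8 [0.4903 0.1494 0.1414] 29.972083568572998
dock 0.91 [4.895000e-01 1.550000e-02 1.422286e+02 9.109810e+01 1.410000e-02] [376.  122.4 128.7 162.5]
0.91 [210. 431.] [0.4838 0.0153 0.    ]
```

View pics/d1.png

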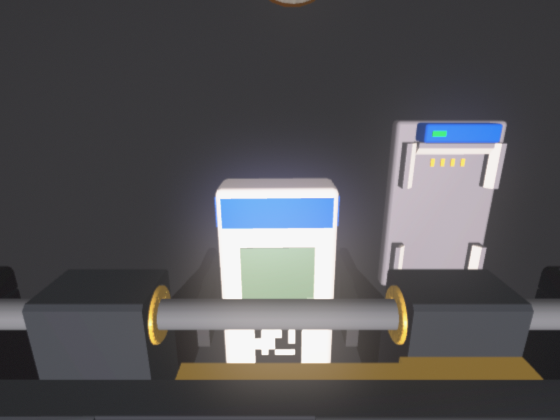

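```bash
python3 -m jog '[{"tx":-2.5,"ty":3,"tz":-3,"roll":0,"jaw":0.5},{"tx":-2.5,"ty":3,"tz":-3,"roll":0,"jaw":0.5},{"tx":-1,"ty":0,"tz":-3,"roll":0,"jaw":0.5},{"tx":0,"ty":0,"tz":0,"roll":0,"jaw":0.5},{"tx":0,"ty":0,"tz":0,"roll":0,"jaw":0.5}]'
python3 dk.py pics/d2.png; cp last.pkl v2.pkl; python3 -c "
import cv2
a=cv2.imread('pics/d2.png')[100:300,300:500];cv2.imwrite('pics/d2c.png',cv2.resize(a,None,fx=3,fy=3,interpolation=2))"
```

```text
time_s: 10.4
position: [0.431, 0.0894, 0.232]
tcp_rot: [[1.0, -0.001, 0.003], [-0.001, -1.0, -0.0], [0.003, 0.0, -1.0]]
force: [-0.4, -0.4, -1.1]
opening: 0.621
grasp_force: 30.0
10.45 [0.4306 0.0895 0.2312] 29.97209072113037
dock 0.64 [ 4.889000e-01  1.540000e-02  1.433027e+02  8.632680e+01 -4.570000e-02] [304.7  52.2  92.  145.4]
0.63 [133. 346.] [0.4837 0.015  0.    ]
```

View pics/d2c.png

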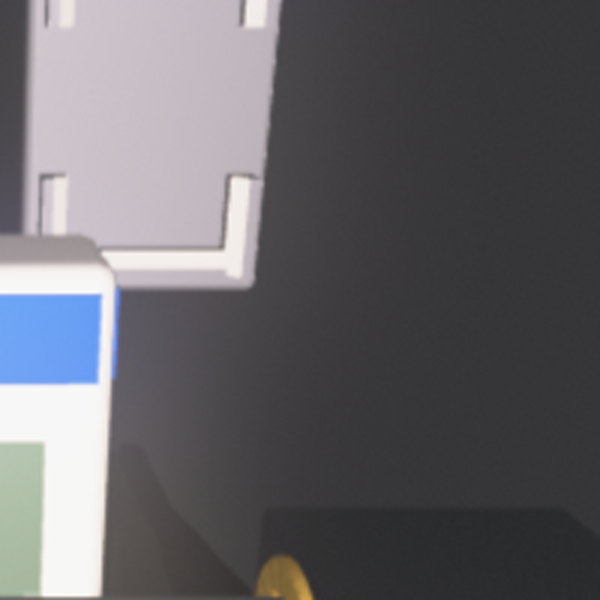

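```bash
python3 -m jog '[{"tx":1,"ty":-4,"tz":0,"roll":0,"jaw":0.5},{"tx":0,"ty":0,"tz":1,"roll":0,"jaw":0.5},{"tx":0,"ty":0,"tz":0,"roll":0,"jaw":0.5},{"tx":0,"ty":0,"tz":0,"roll":0,"jaw":0.5}]'
python3 dk.py pics/d3.png; cp last.pkl v3.pkl; cat > ov.py <<'E'
from h import *
import pickle,sys
c=pickle.load(open(sys.argv[1],'rb')); x0,y0,a=map(float,sys.argv[3:6]); a=np.radians(a)
K=4; r0,r1,q0,q1=map(int,sys.argv[6:10])
im=cv2.resize(np.ascontiguousarray(np.array(c['img'])[r0:r1,q0:q1,::-1]),None,fx=K,fy=K,interpolation=2)
R=np.array([[np.cos(a),-np.sin(a)],[np.sin(a),np.cos(a)]])
for hx,hy,z,col in((51.5,28.5,.014,(0,0,255)),(56.5,33.5,.025,(0,200,0))):
    P=[]
    for sx,sy in((1,1),(1,-1),(-1,-1),(-1,1)):
        p=np.r_[R@[sx*hx/1e3,sy*hy/1e3]+[x0,y0],z]; r,q=proj(c,p); P.append(((q-q0+.5)*K,(r-r0+.5)*K))
    cv2.polylines(im,[np.int32(P)],True,col,1)
cv2.imwrite(sys.argv[2],im)
E
python3 - <<'E'
import pickle;from h import *
m=None
c=pickle.load(open('v3.pkl','rb'))
print([proj(c,(.4837+sx*.075,.015+sy*.045,.014)) for sx in(1,-1) for sy in(1,-1)])
E
```

```text
time_s: 10.95
position: [0.4396, 0.1293, 0.2204]
tcp_rot: [[1.0, 0.0, -0.003], [0.0, -1.0, -0.0], [-0.003, 0.0, -1.0]]
force: [-0.7, -0.5, -1.2]
opening: 0.614
grasp_force: 30.0
11.0 [0.4399 0.1291 0.2208] 29.97197449207306
0.78 [139. 388.] [0.4856 0.0132 0.    ]
[(np.float64(62.01970606676454), np.float64(350.64152791874614)), (np.float64(62.05339200144448), np.float64(446.17967142312193)), (np.float64(213.18326991881807), np.float64(341.4752792317412)), (np.float64(213.17388290338124), np.float64(425.10919998786443))]
```

```bash
python3 ov.py v3.pkl pics/ov3.png 0.4845 0.0150 0 60 210 330 450
```

```text
(no output)
```

View pics/ov3.png

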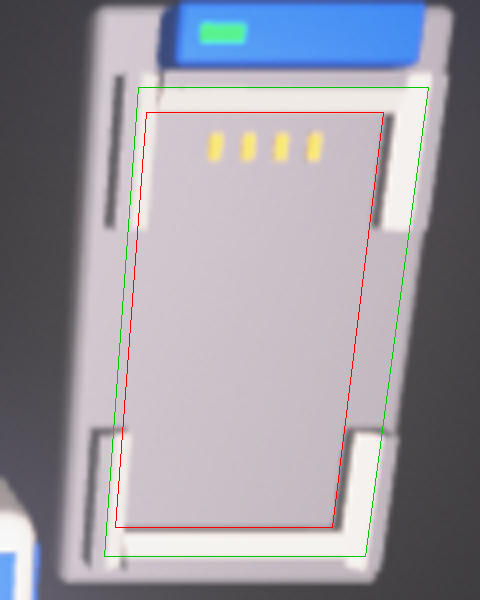

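```bash
python3 - <<'E'
import pickle;from h import *
c=pickle.load(open('v3.pkl','rb'))
c['T']=np.array(c['tool_from_camera'])
for off in(-.002,0,.002):
    print(off,[np.round(proj(c,(.05+off,y,z)),1) for z in(-.002,.022) for y in(-.027,.027)])
im=np.array(c['img']).astype(int).sum(2)//3
for q in(260,280,300):print(q,list(zip(range(165,200),im[165:200,q])))
for r in(205,225):print(r,[(k,im[r,k]) for k in list(range(208,226))+list(range(330,348))])
E
```

```text
-0.002 [array([191.7, 213.4]), array([191.7, 341. ]), array([179.3, 222.1]), array([179.3, 332.2])]
0 [array([187.1, 213.1]), array([187.1, 341.2]), array([175.3, 221.9]), array([175.3, 332.4])]
0.002 [array([182.5, 212.8]), array([182.4, 341.5]), array([171.3, 221.7]), array([171.3, 332.6])]
260 [(165, np.int64(80)), (166, np.int64(81)), (167, np.int64(82)), (168, np.int64(83)), (169, np.int64(83)), (170, np.int64(84)), (171, np.int64(85)), (172, np.int64(86)), (173, np.int64(87)), (174, np.int64(87)), (175, np.int64(88)), (176, np.int64(89)), (177, np.int64(97)), (178, np.int64(123)), (179, np.int64(152)), (180, np.int64(157)), (181, np.int64(158)), (182, np.int64(158)), (183, np.int64(160)), (184, np.int64(162)), (185, np.int64(163)), (186, np.int64(165)), (187, np.int64(177)), (188, np.int64(208)), (189, np.int64(231)), (190, np.int64(242)), (191, np.int64(245)), (192, np.int64(246)), (193, np.int64(247)), (194, np.int64(247)), (195, np.int64(247)), (196, np.int64(247)), (197, np.int64(247)), (198, np.int64(229)), (199, np.int64(187))]
280 [(165, np.int64(82)), (166, np.int64(82)
[... 2356 characters left out ...]
 (212, np.int64(96)), (213, np.int64(96)), (214, np.int64(98)), (215, np.int64(110)), (216, np.int64(151)), (217, np.int64(204)), (218, np.int64(242)), (219, np.int64(245)), (220, np.int64(245)), (221, np.int64(231)), (222, np.int64(184)), (223, np.int64(176)), (224, np.int64(176)), (225, np.int64(176)), (330, np.int64(174)), (331, np.int64(177)), (332, np.int64(204)), (333, np.int64(243)), (334, np.int64(245)), (335, np.int64(242)), (336, np.int64(232)), (337, np.int64(175)), (338, np.int64(133)), (339, np.int64(108)), (340, np.int64(104)), (341, np.int64(103)), (342, np.int64(102)), (343, np.int64(101)), (344, np.int64(101)), (345, np.int64(100)), (346, np.int64(100)), (347, np.int64(98))]
```

```bash
python3 -m jog '[{"tx":1.5,"ty":4.5,"tz":0,"roll":0,"jaw":0.5},{"tx":1.5,"ty":4.5,"tz":0,"roll":0,"jaw":0.5},{"tx":1.5,"ty":2.53,"tz":0,"roll":0,"jaw":0.5},{"tx":0,"ty":0,"tz":4,"roll":0,"jaw":0.5},{"tx":0,"ty":0,"tz":4,"roll":0,"jaw":0.5},{"tx":0,"ty":0,"tz":4,"roll":0,"jaw":0.5},{"tx":0,"ty":0,"tz":2,"roll":0,"jaw":0.5},{"tx":0,"ty":0,"tz":0,"roll":0,"jaw":0.5}]'
python3 -m jog '[{"tx":0,"ty":0,"tz":0,"roll":0,"jaw":0.5},{"tx":0,"ty":0,"tz":0,"roll":0,"jaw":0.5}]'
python3 dk.py pics/d4.png; cp last.pkl v4.pkl; python3 ov.py v4.pkl pics/ov4.png 0.4842 0.0138 0.2 130 270 190 370
```

```text
time_s: 11.9
position: [0.4836, 0.0137, 0.0793]
tcp_rot: [[1.0, -0.001, -0.006], [-0.001, -1.0, 0.001], [-0.006, -0.001, -1.0]]
force: [-0.8, -0.4, -1.2]
opening: 0.621
grasp_force: 30.0
time_s: 12.1
position: [0.4867, 0.0136, 0.0829]
tcp_rot: [[1.0, -0.001, 0.003], [-0.001, -1.0, -0.001], [0.003, 0.001, -1.0]]
force: [1.1, 0.3, -1.8]
opening: 0.617
grasp_force: 30.0
12.15 [0.4867 0.0137 0.0831] 29.97202455997467
dock 0.85 [ 5.18900e-01  1.41000e-02  8.58848e+01  8.47823e+01 -8.90872e+01] [204.8 120.6 141.4 130.2]
```

View pics/ov4.png

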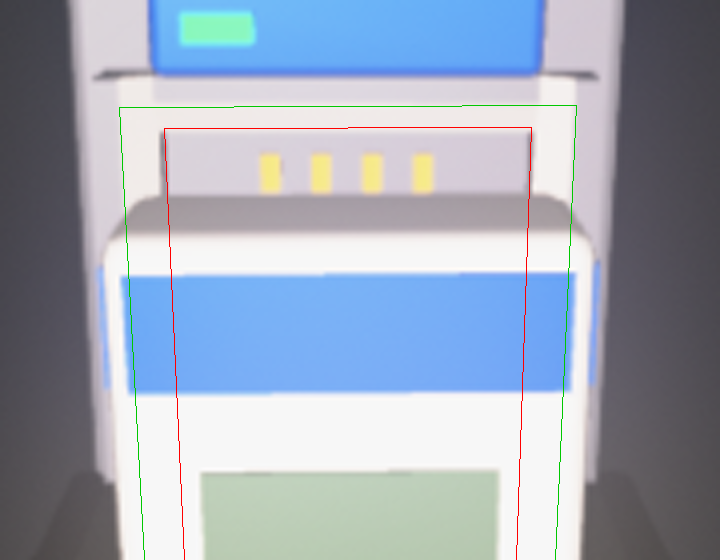

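```bash
python3 -m jog '[{"tx":0,"ty":0,"tz":0,"roll":0,"jaw":0.5},{"tx":0,"ty":0,"tz":0,"roll":0,"jaw":0.5},{"tx":0,"ty":0,"tz":0,"roll":0,"jaw":0.5},{"tx":0,"ty":0,"tz":0,"roll":0,"jaw":0.5}]'
python3 -m jog '[{"tx":0,"ty":0,"tz":1,"roll":0,"jaw":0.5},{"tx":0,"ty":0,"tz":0.5,"roll":0,"jaw":0.5},{"tx":0,"ty":0,"tz":0.4,"roll":0,"jaw":0.5},{"tx":0,"ty":0,"tz":0,"roll":0,"jaw":0.5},{"tx":0,"ty":0,"tz":0,"roll":0,"jaw":0.5},{"tx":0,"ty":0,"tz":0,"roll":0,"jaw":0.5}]'
```

```text
time_s: 12.65
position: [0.4854, 0.0141, 0.0816]
tcp_rot: [[1.0, -0.0, 0.0], [-0.0, -1.0, -0.0], [0.0, 0.0, -1.0]]
force: [0.3, 0.4, -0.6]
opening: 0.619
grasp_force: 30.0
time_s: 13.25
position: [0.4855, 0.014, 0.0626]
tcp_rot: [[1.0, -0.0, 0.0], [-0.0, -1.0, -0.0], [0.0, 0.0, -1.0]]
force: [0.1, -0.3, -1.3]
opening: 0.618
grasp_force: 30.0
```

```bash
python3 -m jog '[{"tx":-0.1,"ty":0,"tz":0.8,"roll":0,"jaw":0.5},{"tx":0,"ty":0,"tz":0.4,"roll":0,"jaw":0.5},{"tx":0,"ty":0,"tz":0.3,"roll":0,"jaw":0.5},{"tx":0,"ty":0,"tz":0.3,"roll":0,"jaw":0.5},{"tx":0,"ty":0,"tz":0.2,"roll":0,"jaw":0.5},{"tx":0,"ty":0,"tz":0.2,"roll":0,"jaw":0.5},{"tx":0,"ty":0,"tz":0.1,"roll":0,"jaw":0.5},{"tx":0,"ty":0,"tz":0,"roll":0,"jaw":0.5}]'
python3 -m jog '[{"tx":0,"ty":0,"tz":0.1,"roll":0,"jaw":0.5},{"tx":0,"ty":0,"tz":0.1,"roll":0,"jaw":0.5},{"tx":0,"ty":0,"tz":0,"roll":0,"jaw":0.5}]'
```

```text
time_s: 14.05
position: [0.4844, 0.0141, 0.0394]
tcp_rot: [[1.0, -0.0, -0.0], [-0.0, -1.0, 0.0], [-0.0, -0.0, -1.0]]
force: [-0.1, 0.2, -1.3]
opening: 0.612
grasp_force: 30.0
time_s: 14.35
position: [0.4844, 0.0141, 0.0375]
tcp_rot: [[1.0, -0.0, -0.0], [-0.0, -1.0, 0.0], [-0.0, -0.0, -1.0]]
force: [0.0, 0.9, -1.9]
opening: 0.618
grasp_force: 30.0
```

```bash
python3 -m jog '[{"tx":0,"ty":0,"tz":0.1,"roll":0,"jaw":0.5},{"tx":0,"ty":0,"tz":0.1,"roll":0,"jaw":0.5},{"tx":0,"ty":0,"tz":0,"roll":0,"jaw":0.5}]'
```

```text
time_s: 14.65
position: [0.4845, 0.014, 0.0359]
tcp_rot: [[1.0, -0.0, 0.0], [-0.0, -1.0, -0.0], [0.0, 0.0, -1.0]]
force: [-0.7, 1.1, 3.4]
opening: 0.616
grasp_force: 30.0
```

```bash
python3 -m jog '[{"tx":0,"ty":0,"tz":0,"roll":0,"jaw":0.65},{"tx":0,"ty":0,"tz":0,"roll":0,"jaw":0.72},{"tx":0,"ty":0,"tz":0,"roll":0,"jaw":0.85},{"tx":0,"ty":0,"tz":0,"roll":0,"jaw":0.85},{"tx":0,"ty":0,"tz":0,"roll":0,"jaw":0.85},{"tx":0,"ty":0,"tz":-1,"roll":0,"jaw":0.85},{"tx":0,"ty":0,"tz":-3,"roll":0,"jaw":0.85},{"tx":0,"ty":0,"tz":-4,"roll":0,"jaw":1}]'
python3 -m jog '[{"tx":-1,"ty":0,"tz":-4,"roll":0,"jaw":1},{"tx":0,"ty":0,"tz":-4,"roll":0,"jaw":1},{"tx":0,"ty":0,"tz":-4,"roll":0,"jaw":1},{"tx":0,"ty":0,"tz":0,"roll":0,"jaw":1},{"tx":0,"ty":0,"tz":0,"roll":0,"jaw":1}]'
python3 lg.py; cp last.pkl v5.pkl
python3 - <<'E'
import pickle;from h import *
c=pickle.load(open('v5.pkl','rb'));a=np.array(c['img'])[:,:,::-1]
r,q=proj(c,(.4845,.0138,.03));r,q=int(r),int(q);print(r,q)
cv2.imwrite('pics/d5.png',cv2.resize(a[max(r-90,0):r+90,q-70:q+70],None,fx=3.3,fy=3.3,interpolation=2))
E
```

```text
time_s: 15.45
position: [0.4831, 0.0142, 0.1156]
tcp_rot: [[1.0, -0.0, -0.004], [-0.0, -1.0, 0.001], [-0.004, -0.001, -1.0]]
force: [0.2, 0.1, 0.2]
opening: 0.885
grasp_force: 0.0
time_s: 15.95
position: [0.4746, 0.0141, 0.237]
tcp_rot: [[1.0, -0.0, 0.003], [-0.0, -1.0, -0.001], [0.003, 0.001, -1.0]]
force: [0.0, -0.5, -0.4]
opening: 0.999
grasp_force: 0.0
16.0 [0.4737 0.0142 0.2357]
logger 0.96 [235. 242. 243.] [4.815000e-01 1.380000e-02 1.029405e+02 5.564250e+01 5.153000e-01] [244.8 130.7  58.1  92.7]
logger 0.84 [176. 276.] [0.4795 0.0153 0.    ]
logger_code 0.64 [207. 274.] [0.4503 0.0177 0.024 ]
176 277
```

View pics/d5.png

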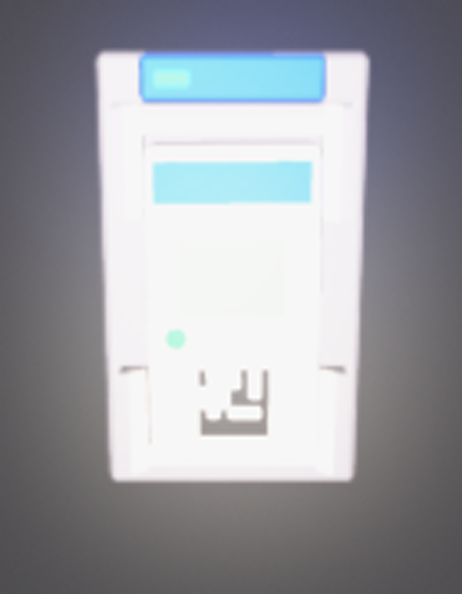

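```bash
python3 -m jog '[{"tx":0,"ty":2,"tz":-4,"roll":0,"jaw":1},{"tx":0,"ty":4,"tz":-3,"roll":0,"jaw":1},{"tx":0,"ty":5,"tz":0,"roll":0,"jaw":1},{"tx":0,"ty":5,"tz":0,"roll":0,"jaw":1},{"tx":0,"ty":5,"tz":0,"roll":0.06,"jaw":1},{"tx":0,"ty":4,"tz":0,"roll":0.06,"jaw":1},{"tx":0,"ty":0,"tz":0,"roll":0,"jaw":1},{"tx":0,"ty":0,"tz":0,"roll":0,"jaw":1}]'
cat > sc.py <<'E'
from h import *
import sys,pickle
c=cap('wrist'); s=read_state(); print(s['time_s'],np.round(s['position'],4)); pickle.dump(c,open(sys.argv[1],'wb'))
im=np.array(c['img'])
for d in trace('wrist','scanner'):
    m=np.array(d['pixels']); print('scanner',round(d['p'],2),im[m].mean(0).round(),rect(c,m,.172),np.array(d['bbox']))
for t,z in(('scanner_grip',.152),('scanner_window',.152),('charger',0)):
    for d in landmark_of('wrist',t): print(t,round(d['p'],2),np.round(d['point']),np.round(atz(c,d['point'],z),4))
# bright head top
E
python3 sc.py s1.pkl
python3 -m jog '[{"tx":0,"ty":4,"tz":0,"roll":0,"jaw":1},{"tx":0,"ty":4,"tz":0,"roll":0,"jaw":1},{"tx":0,"ty":0,"tz":0,"roll":0,"jaw":1},{"tx":0,"ty":0,"tz":0,"roll":0,"jaw":1},{"tx":0,"ty":0,"tz":0,"roll":0,"jaw":1}]'
python3 sc.py s2.pkl
```

```text
time_s: 16.95
position: [0.4712, -0.2363, 0.3038]
tcp_rot: [[0.993, -0.122, -0.003], [-0.122, -0.993, 0.003], [-0.003, -0.003, -1.0]]
force: [-0.4, -0.5, 0.3]
opening: 1.002
grasp_force: 0.0
17.0 [ 0.4713 -0.2352  0.3041]
scanner 0.71 [202. 208. 223.] [  0.4825  -0.3077 113.9389  59.6944  -7.8666] [329.1 115.2  79.3 134.9]
scanner 0.58 [101.  63. 146.] [  0.4701  -0.4214 118.3419  90.2903   7.0904] [443.4  97.1 116.5 140.6]
scanner_grip 0.77 [178. 539.] [ 0.4629 -0.4657  0.152 ]
scanner_grip 0.73 [168. 365.] [ 0.49   -0.3154  0.152 ]
scanner_window 0.68 [241. 360.] [ 0.4226 -0.3077  0.152 ]
charger 0.79 [133. 336.] [ 0.5064 -0.3151  0.    ]
time_s: 17.7
position: [0.4624, -0.3137, 0.3054]
tcp_rot: [[0.993, -0.119, -0.0], [-0.119, -0.993, 0.001], [-0.001, -0.001, -1.0]]
force: [0.0, 0.2, -0.0]
opening: 0.996
grasp_force: 0.0
17.75 [ 0.4624 -0.3136  0.3055]
scanner 0.89 [219. 230. 240.] [  0.4812  -0.3139 114.2068  50.7491  -7.9262] [246.1 114.4  65.5 134.9]
scanner 0.76 [133.  85. 190.] [  0.4766  -0.4478 108.0928  86.4991 -12.2725] [383.3 101.6 122.7 136.5]
scanner_grip 0.87 [172. 276.] [ 0.4875 -0.3158  0.152 ]
scanner_window 0.95 [238. 274.] [ 0.4254 -0.3059  0.152 ]
scanner_window 0.79 [105. 466.] [ 0.5247 -0.4787  0.152 ]
```

```bash
python3 - <<'E'
import pickle;from h import *
a,b=pickle.load(open('s1.pkl','rb')),pickle.load(open('s2.pkl','rb'))
print('grip',tri((a,(168,365)),(b,(172,276))),'win',tri((a,(241,360)),(b,(238,274))))
E
python3 -m jog '[{"tx":2.8,"ty":-0.15,"tz":2,"roll":0.018,"jaw":0.85},{"tx":0,"ty":0,"tz":4,"roll":0,"jaw":0.85},{"tx":0,"ty":0,"tz":3.5,"roll":0,"jaw":0.85},{"tx":0,"ty":0,"tz":0,"roll":0,"jaw":0.85},{"tx":0,"ty":0,"tz":0,"roll":0,"jaw":0.85},{"tx":0,"ty":0,"tz":0,"roll":0,"jaw":0.85},{"tx":0,"ty":0,"tz":0,"roll":0,"jaw":0.85}]'
python3 sc.py s3.pkl
```

```text
grip (array([ 0.48858238, -0.31546567,  0.1499536 ]), [1.4, 1.4]) win (array([ 0.42680406, -0.30616104,  0.15846761]), [1.5, 1.5])
time_s: 18.65
position: [0.4914, -0.3181, 0.2128]
tcp_rot: [[0.99, -0.138, 0.003], [-0.138, -0.99, -0.003], [0.004, 0.003, -1.0]]
force: [1.2, -0.3, -0.1]
opening: 0.849
grasp_force: 0.0
18.7 [ 0.4912 -0.318   0.2126]
scanner 0.64 [ 97.  66. 151.] [ 0.4984 -0.4417 96.5347 77.2427 77.7724] [402.5 145.4 157.5 135.4]
scanner 0.62 [202. 210. 228.] [ 0.503  -0.3168 83.1427 50.0556 -8.2351] [226.5 163.9  93.5 182.4]
scanner_grip 0.79 [248. 505.] [ 0.4651 -0.4636  0.152 ]
scanner_grip 0.67 [244. 275.] [ 0.4889 -0.3163  0.152 ]
scanner_window 0.72 [330. 274.] [ 0.4241 -0.3067  0.152 ]
scanner_window 0.57 [151. 534.] [ 0.5262 -0.4768  0.152 ]
charger 0.82 [173. 274.] [ 0.5046 -0.3174  0.    ]
```

```bash
python3 -m jog '[{"tx":0,"ty":-0.12,"tz":2,"roll":0,"jaw":0.85},{"tx":0,"ty":0,"tz":2,"roll":0,"jaw":0.85},{"tx":0,"ty":0,"tz":1.3,"roll":0,"jaw":0.85},{"tx":0,"ty":0,"tz":0.5,"roll":0,"jaw":0.85},{"tx":0,"ty":0,"tz":0,"roll":0,"jaw":0.85},{"tx":0,"ty":0,"tz":0,"roll":0,"jaw":0.75},{"tx":0,"ty":0,"tz":0,"roll":0,"jaw":0.68},{"tx":0,"ty":0,"tz":0,"roll":0,"jaw":0.5}]'
python3 -m jog '[{"tx":0,"ty":0,"tz":0,"roll":0,"jaw":0.5},{"tx":0,"ty":0,"tz":0,"roll":0,"jaw":0.5},{"tx":0,"ty":0,"tz":0,"roll":0,"jaw":0.5},{"tx":0,"ty":0,"tz":0,"roll":0,"jaw":0.5}]'
```

```text
time_s: 19.7
position: [0.4909, -0.3163, 0.1533]
tcp_rot: [[0.99, -0.138, 0.001], [-0.138, -0.99, -0.001], [0.001, 0.001, -1.0]]
force: [-0.3, 0.7, -0.0]
opening: 0.669
grasp_force: 0.0
time_s: 20.1
position: [0.4908, -0.316, 0.1531]
tcp_rot: [[0.99, -0.138, 0.001], [-0.138, -0.99, -0.0], [0.001, 0.0, -1.0]]
force: [0.2, -0.2, 4.6]
opening: 0.594
grasp_force: 30.3
```

```bash
python3 -m jog '[{"tx":0,"ty":0,"tz":-0.5,"roll":0,"jaw":0.5},{"tx":0,"ty":0,"tz":-1,"roll":0,"jaw":0.5},{"tx":0,"ty":0,"tz":-1.5,"roll":0,"jaw":0.5},{"tx":0,"ty":0,"tz":-1.5,"roll":0,"jaw":0.5},{"tx":0,"ty":0,"tz":-1.5,"roll":0,"jaw":0.5},{"tx":0,"ty":0,"tz":0,"roll":0,"jaw":0.5},{"tx":0,"ty":0,"tz":0,"roll":0,"jaw":0.5}]'
python3 -m jog '[{"tx":1.5,"ty":0,"tz":0,"roll":0,"jaw":0.5},{"tx":2,"ty":0,"tz":0,"roll":0,"jaw":0.5},{"tx":1.5,"ty":0,"tz":0,"roll":0,"jaw":0.5},{"tx":0.6,"ty":0,"tz":0,"roll":0,"jaw":0.5},{"tx":0,"ty":0,"tz":0,"roll":0,"jaw":0.5},{"tx":0,"ty":0,"tz":0,"roll":0,"jaw":0.5}]'
python3 - <<'E'
from h import *
np.set_printoptions(precision=4,suppress=True)
S,T,W=cap('scene'),cap('top'),cap('wrist')
for t in('scanner_grip','scanner_window','scanner_foot','charger'):
    for n,c in(('scene',S),('top',T),('wrist',W)):
        print(t,n,[(np.round(d['point']).tolist(),round(d['p'],2)) for d in landmark_of(n,t)])
for n,p in(('grip',(.5462,-.324,.212)),('foot',(.558,-.326,.072)),('win',(.481,-.315,.212))): print(n,[np.round(proj(c,p)) for c in(S,T,W)])
E
```

```text
time_s: 20.8
position: [0.4904, -0.316, 0.2126]
tcp_rot: [[0.99, -0.138, -0.0], [-0.138, -0.99, -0.0], [0.0, 0.0, -1.0]]
force: [1.0, 0.3, -2.7]
opening: 0.599
grasp_force: 30.3
time_s: 21.4
position: [0.5449, -0.3231, 0.2117]
tcp_rot: [[0.99, -0.138, -0.002], [-0.138, -0.99, 0.002], [-0.002, -0.001, -1.0]]
force: [0.3, -0.0, -1.2]
opening: 0.59
grasp_force: 30.3
scanner_grip scene [([122.0, 189.0], 0.85), ([102.0, 183.0], 0.58)]
scanner_grip top []
scanner_grip wrist [([290.0, 280.0], 0.73)]
scanner_window scene [([114.0, 211.0], 0.87), ([110.0, 168.0], 0.66)]
scanner_window top [([202.0, 433.0], 0.96)]
scanner_window wrist [([232.0, 519.0], 0.63)]
scanner_foot scene [([164.0, 197.0], 0.96), ([307.0, 285.0], 0.44)]
scanner_foot top [([236.0, 418.0], 0.57)]
scanner_foot wrist [([250.0, 418.0], 0.86), ([290.0, 278.0], 0.6)]
charger scene [([172.0, 216.0], 0.8)]
charger top []
charger wrist []
grip [array([124., 189.]), array([190., 386.]), array([287., 279.])]
foot [array([162., 194.]), array([195., 377.]), array([189., 278.])]
win [array([113., 210.]), array([212., 384.]), array([397., 279.])]
```

```bash
python3 -m jog '[{"tx":0,"ty":0,"tz":1.5,"roll":0,"jaw":0.5},{"tx":0,"ty":0,"tz":1.5,"roll":0,"jaw":0.5},{"tx":0,"ty":0,"tz":0.5,"roll":0,"jaw":0.5},{"tx":0,"ty":0,"tz":0,"roll":0,"jaw":0.5},{"tx":-0.3,"ty":0,"tz":0,"roll":0,"jaw":0.5},{"tx":-0.5,"ty":0,"tz":0,"roll":0,"jaw":0.5},{"tx":-0.6,"ty":0,"tz":0,"roll":0,"jaw":0.5},{"tx":0,"ty":0,"tz":0,"roll":0,"jaw":0.5}]'
```

```text
time_s: 22.95
position: [0.5325, -0.3219, 0.1787]
tcp_rot: [[0.99, -0.139, 0.003], [-0.139, -0.99, -0.001], [0.003, 0.001, -1.0]]
force: [2.7, 0.7, -1.3]
opening: 0.594
grasp_force: 30.0
```

```bash
python3 -m jog '[{"tx":-1.1,"ty":0,"tz":0.07,"roll":0,"jaw":0.5},{"tx":-1.1,"ty":0,"tz":0.18,"roll":0,"jaw":0.5},{"tx":-1.1,"ty":0,"tz":0.26,"roll":0,"jaw":0.5},{"tx":0,"ty":0,"tz":0,"roll":0,"jaw":0.5}]'
python3 - <<'E'
from h import *
S=cap('scene')
for t in('scanner_grip','scanner_window','scanner_foot'): print(t,[(np.round(d['point']).tolist(),round(d['p'],2)) for d in landmark_of('scene',t)])
s=read_state();p=np.array(s['position']);x=np.array([.99,-.139,0]);z=np.array([0,0,1])
for a in(0,10,20,30):
    a=np.radians(a);X=np.cos(a)*x+np.sin(a)*z;Z=-np.sin(a)*x+np.cos(a)*z
    print([np.round(proj(S,p+(u+.012)*X+(v-.141)*Z)) for u,v in((-.014,.14),(-.08,.14),(0,0))])
E
```

```text
time_s: 23.35
position: [0.4976, -0.3173, 0.1726]
tcp_rot: [[0.99, -0.138, -0.002], [-0.138, -0.99, -0.0], [-0.002, 0.0, -1.0]]
force: [2.0, 0.3, 0.1]
opening: 0.594
grasp_force: 30.0
scanner_grip [([104.0, 182.0], 0.8), ([125.0, 208.0], 0.78)]
scanner_window [([129.0, 231.0], 0.78), ([109.0, 166.0], 0.63)]
scanner_foot [([168.0, 196.0], 0.93), ([136.0, 200.0], 0.92), ([228.0, 301.0], 0.31), ([150.0, 261.0], 0.3)]
[array([127., 208.]), array([117., 228.]), array([164., 210.])]
[array([127., 207.]), array([120., 228.]), array([167., 203.])]
[array([127., 207.]), array([124., 227.]), array([169., 196.])]
[array([128., 207.]), array([127., 226.]), array([170., 189.])]
```

```bash
python3 -m jog '[{"tx":-1.05,"ty":0,"tz":0.36,"roll":0,"jaw":0.5},{"tx":-1.02,"ty":0,"tz":0.45,"roll":0,"jaw":0.5},{"tx":-0.97,"ty":0,"tz":0.54,"roll":0,"jaw":0.5},{"tx":-0.92,"ty":0,"tz":0.62,"roll":0,"jaw":0.5},{"tx":-0.86,"ty":0,"tz":0.69,"roll":0,"jaw":0.5},{"tx":0,"ty":0,"tz":0,"roll":0,"jaw":0.5},{"tx":0,"ty":0,"tz":0,"roll":0,"jaw":0.5}]'
cat > tilt.py <<'E'
from h import *
from scipy.optimize import least_squares
S=cap('scene');s=read_state();p=np.array(s['position']);R=np.array(s['tcp_rot']);x=R[:,0]*[1,1,0];x/=np.linalg.norm(x);z=np.array([0,0,1.])
pts={'scanner_grip':(-.014,.14),'scanner_window':(-.08,.14),'scanner_foot':(0,0)}
def pr(a,u,v,c=S):
    X=np.cos(a)*x+np.sin(a)*z;Z=-np.sin(a)*x+np.cos(a)*z
    return np.array(proj(c,p+(u+.012)*X+(v-.141)*Z))
ob=[]
for t,(u,v) in pts.items():
    e=pr(.75,u,v); L=[np.array(d['point']) for d in landmark_of('scene',t)]
    L=[q for q in L if np.linalg.norm(q-e)<22]
    if L: q=min(L,key=lambda q:np.linalg.norm(q-e)); ob.append((t,u,v,q))
print(s['time_s'],p.round(4),s['force'].round(1),[(t,q.round()) for t,u,v,q in ob])
# tilt with free common pixel offset
f=least_squares(lambda k:np.concatenate([pr(k[0],u,v)+k[1:]-q for _,u,v,q in ob]),[.7,0,0]);print('tilt',np.degrees(f.x[0]),f.x[1:],abs(f.fun).max())
E
python3 tilt.py; python3 tilt.py
```

```text
time_s: 24.25
position: [0.45, -0.3099, 0.1449]
tcp_rot: [[0.99, -0.138, -0.004], [-0.138, -0.99, 0.002], [-0.004, -0.002, -1.0]]
force: [0.5, -0.3, -2.7]
opening: 0.595
grasp_force: 30.0
24.3 [ 0.4502 -0.3097  0.1448] [ 1.   0.2 -2.3] [('scanner_grip', array([129., 222.])), ('scanner_window', array([136., 236.])), ('scanner_foot', array([169., 194.]))]
tilt 46.259901699371426 [ 2.49248134 -1.6814357 ] 0.6446423168701187
24.5 [ 0.4509 -0.3097  0.1451] [-0.8  0.9 -2.6] [('scanner_window', array([135., 239.])), ('scanner_foot', array([169., 192.]))]
tilt 48.7487615121862 [1.86961929 0.42505838] 1.2483986948350605
```

```bash
python3 -m jog '[{"tx":0,"ty":0,"tz":-0.7,"roll":0,"jaw":0.5},{"tx":0,"ty":0,"tz":-1.5,"roll":0,"jaw":0.5},{"tx":0,"ty":0,"tz":-2,"roll":0,"jaw":0.5},{"tx":0,"ty":0,"tz":-2.5,"roll":0,"jaw":0.5},{"tx":0,"ty":0,"tz":-2.5,"roll":0,"jaw":0.5},{"tx":0,"ty":0,"tz":-1.5,"roll":0,"jaw":0.5},{"tx":0,"ty":0,"tz":-0.5,"roll":0,"jaw":0.5},{"tx":0.3,"ty":-1.1,"tz":0,"roll":0,"jaw":0.5}]'
python3 -m jog '[{"tx":0.6,"ty":-2.2,"tz":0,"roll":0,"jaw":0.5},{"tx":0.8,"ty":-3,"tz":0,"roll":0,"jaw":0.5},{"tx":0.8,"ty":-3,"tz":0,"roll":0,"jaw":0.5},{"tx":0.8,"ty":-3,"tz":0,"roll":0,"jaw":0.5},{"tx":0.8,"ty":-3,"tz":0,"roll":0,"jaw":0.5},{"tx":0.8,"ty":-3,"tz":0,"roll":0,"jaw":0.5},{"tx":0.8,"ty":-3,"tz":0,"roll":0,"jaw":0.5},{"tx":0.8,"ty":-3,"tz":0,"roll":0,"jaw":0.5}]'
python3 -m jog '[{"tx":0.8,"ty":-3,"tz":0,"roll":0,"jaw":0.5},{"tx":0.7,"ty":-2.5,"tz":0,"roll":0,"jaw":0.5},{"tx":0.65,"ty":-1.5,"tz":0,"roll":0,"jaw":0.5},{"tx":0,"ty":-0.8,"tz":0,"roll":0,"jaw":0.5},{"tx":0,"ty":0,"tz":0,"roll":0,"jaw":0.5},{"tx":0,"ty":0,"tz":0,"roll":0,"jaw":0.5},{"tx":0,"ty":0,"tz":0,"roll":0,"jaw":0.5}]'
python3 tilt.py;python3 tilt.py
```

```text
time_s: 25.45
position: [0.4564, -0.3011, 0.2588]
tcp_rot: [[0.99, -0.139, 0.002], [-0.139, -0.99, -0.002], [0.002, 0.002, -1.0]]
force: [-0.6, 0.4, -2.4]
opening: 0.597
grasp_force: 30.0
time_s: 26.25
position: [0.5488, -0.0764, 0.2563]
tcp_rot: [[0.99, -0.137, -0.003], [-0.137, -0.991, 0.002], [-0.004, -0.001, -1.0]]
force: [0.2, 0.1, -2.9]
opening: 0.597
grasp_force: 30.0
time_s: 26.95
position: [0.5812, -0.0056, 0.2577]
tcp_rot: [[0.99, -0.139, -0.001], [-0.139, -0.99, -0.0], [-0.001, 0.0, -1.0]]
force: [-0.6, -0.2, -3.2]
opening: 0.594
grasp_force: 30.0
27.0 [ 0.5813 -0.0056  0.2579] [ 0.3 -0.  -2. ] [('scanner_grip', array([186., 265.])), ('scanner_window', array([193., 282.])), ('scanner_foot', array([235., 230.]))]
tilt 45.989847328444824 [1.89716007 0.0461537 ] 2.181096363311724
27.2 [ 0.5815 -0.0052  0.258 ] [-0.6  0.6 -3. ] [('scanner_grip', array([185., 262.])), ('scanner_window', array([188., 279.])), ('scanner_foot', array([234., 224.]))]
tilt 45.23564150749307 [-0.42565423 -4.13998249] 0.60398859297905
```

```bash
python3 -m jog '[{"tx":0.1,"ty":-0.1,"tz":1,"roll":0,"jaw":0.5},{"tx":0,"ty":0,"tz":2,"roll":0,"jaw":0.5},{"tx":0,"ty":0,"tz":2,"roll":0,"jaw":0.5},{"tx":0,"ty":0,"tz":2,"roll":0,"jaw":0.5},{"tx":0,"ty":0,"tz":1,"roll":0,"jaw":0.5},{"tx":0,"ty":0,"tz":0.4,"roll":0,"jaw":0.5},{"tx":0,"ty":0,"tz":0,"roll":0,"jaw":0.5},{"tx":0,"ty":0,"tz":0,"roll":0,"jaw":0.5}]'
cat >> tilt.py <<'E'
T=cap('top')
for n,c in(('scene',S),('top',T)):
    print(n,'code',[(d['point'].round() if hasattr(d['point'],'round') else d['point'],round(d['p'],2),atz(c,d['point'],.038).round(4)) for d in landmark_of(n,'logger_code')][:3])
    print('  grip/win/foot',[([np.round(d['point'],1) for d in landmark_of(n,t)],pr(f.x[0],*pts[t],c).round(1)) for t in pts])
    print('  expected code',np.round(proj(c,(.454,.0138,.038)),1))
E
python3 tilt.py
python3 -c "
import sys;sys.path.insert(0,'.')
from h import *
c=cap('scene');a=np.array(c['img'])[:,:,::-1][150:290,200:360];cv2.imwrite('pics/f.png',cv2.resize(a,None,fx=4,fy=4,interpolation=2))"
```

```text
time_s: 28.15
position: [0.5834, -0.0038, 0.1746]
tcp_rot: [[0.99, -0.138, 0.002], [-0.138, -0.99, -0.0], [0.002, 0.0, -1.0]]
force: [0.3, 0.2, -2.5]
opening: 0.592
grasp_force: 30.0
28.2 [ 0.5835 -0.0038  0.1748] [ 0.8  0.2 -2.1] [('scanner_grip', array([209., 267.]))]
tilt 37.980704320957436 [0.03809097 0.08918669] 7.018684300419409e-09
scene code [([217.6, 308.3], 0.78, array([0.4604, 0.0245, 0.038 ])), ([349.8, 449.4], 0.67, array([0.5147, 0.4866, 0.038 ]))]
  grip/win/foot [([array([208.7, 267.1]), array([101.3, 179.2])], array([208.7, 267. ])), ([], array([207.8, 284.4])), ([array([135.9, 196.5])], array([253.4, 236.9]))]
  expected code [214.  306.9]
top code [([213.0, 122.5], 0.65, array([0.5041, 0.4843, 0.038 ]))]
  grip/win/foot [([array([224.8, 434.7]), array([163.4, 230.2])], array([180.5, 275.5])), ([array([203.7, 433.6]), array([263.3, 355.2])], array([199.9, 273.1])), ([array([237.6, 418.4])], array([157.5, 279.6]))]
  expected code [228.7 269.8]
```

View pics/f.png

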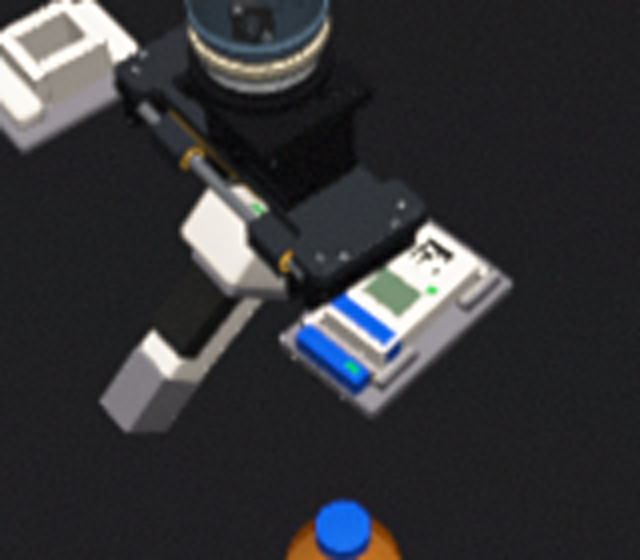

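```bash
python3 - <<'E'
from h import *
S=cap('scene');s=read_state();p=np.array(s['position']);R=np.array(s['tcp_rot']);x=R[:,0]*[1,1,0];x/=np.linalg.norm(x);z=np.array([0,0,1.]);y=np.cross(z,x)
for a in(42,44,46,48,50):
    b=np.radians(a);X=np.cos(b)*x+np.sin(b)*z;Z=-np.sin(b)*x+np.cos(b)*z
    P=lambda u,w,v:np.round((np.array(proj(S,p+(u+.012)*X+w*y+(v-.141)*Z))-[150,200])*4)[::-1]
    d=-X;o=p+(-.08+.012)*X-.001*Z
    h=o+d*(.038-o[2])/d[2]
    print(a,'foot',[P(u,w,0).tolist() for u in(-.02,.02) for w in(.015,-.015)],'top',[P(.02,w,.046).tolist() for w in(.015,-.015)],'hit',h.round(4),'dist',np.linalg.norm(h-o).round(4))
print(p,proj(S,(.454,.0138,.038)))
E
```

```text
42 foot [[174.0, 429.0], [146.0, 396.0], [130.0, 433.0], [102.0, 399.0]] top [[168.0, 375.0], [138.0, 341.0]] hit [0.4348 0.0169 0.038 ] dist 0.1338
44 foot [[169.0, 429.0], [141.0, 397.0], [126.0, 432.0], [97.0, 398.0]] top [[165.0, 374.0], [136.0, 340.0]] hit [0.4448 0.0155 0.038 ] dist 0.1265
46 foot [[164.0, 430.0], [135.0, 397.0], [121.0, 431.0], [93.0, 397.0]] top [[162.0, 372.0], [133.0, 339.0]] hit [0.4542 0.0142 0.038 ] dist 0.1198
48 foot [[158.0, 430.0], [130.0, 397.0], [117.0, 430.0], [88.0, 395.0]] top [[160.0, 371.0], [131.0, 337.0]] hit [0.4629 0.013  0.038 ] dist 0.1138
50 foot [[153.0, 430.0], [125.0, 397.0], [113.0, 428.0], [84.0, 394.0]] top [[158.0, 369.0], [128.0, 335.0]] hit [0.4711 0.0118 0.038 ] dist 0.1084
[ 0.58269624 -0.00370482  0.17380212] (np.float64(213.96028422222622), np.float64(306.89714994855586))
```

```bash
python3 - <<'E'
from h import *
S=cap('scene');s=read_state();p=np.array(s['position']);R=np.array(s['tcp_rot']);x=R[:,0]*[1,1,0];x/=np.linalg.norm(x);z=np.array([0,0,1.]);y=np.cross(z,x)
for a in(42,44,46,48):
    b=np.radians(a);X=np.cos(b)*x+np.sin(b)*z;Z=-np.sin(b)*x+np.cos(b)*z
    P=lambda u,w,v:np.round((np.array(proj(S,p+(u+.012)*X+w*y+(v-.141)*Z))-[150,200])*4)[::-1].tolist()
    print(a,'rear',P(.035,.026,.16),P(.035,-.026,.16),P(.035,-.026,.12),P(.035,.026,.12),'nose',P(-.075,.026,.12))
g=np.array(S['img'])[150:290,200:360].astype(int).sum(2)//3
np.set_printoptions(linewidth=250)
print(g[95:111,22:46]); print(g[44:76,44:66])
E
```

```text
42 rear [262.0, 234.0] [206.0, 177.0] [172.0, 232.0] [226.0, 290.0] nose [339.0, 289.0]
44 rear [264.0, 232.0] [208.0, 175.0] [172.0, 230.0] [226.0, 288.0] nose [337.0, 292.0]
46 rear [266.0, 230.0] [211.0, 173.0] [173.0, 227.0] [227.0, 285.0] nose [334.0, 295.0]
48 rear [268.0, 228.0] [213.0, 171.0] [174.0, 225.0] [228.0, 283.0] nose [332.0, 298.0]
[[ 30  30  30  32  30  47 100 126 129 128 128 127 130 128 130 130 130 126 107  80  88  82  87  91]
 [ 29  32  30  32  39  85 127 130 127 125 128 127 127 127 129 130 130 117  81  71  68  72  68  70]
 [ 32  29  30  29  64 122 128 128 127 128 127 129 129 130 128 130 121  90  73  69  71  70  70  68]
 [ 30  30  32  48  98 125 125 126 127 126 127 130 130 130 130 126 104  74  70  71  73  69  70  70]
 [ 32  31  33  87 124 128 128 125 127 128 127 127 128 131 130 114  81  71  73  71  72  69  71  69]
 [ 30  31  44 115 132 128 128 128 125 127 126 128 129 129 120  89  73  70  67  71  71  66  71  69]
 [ 33  32  30  60 118 127 126 126 127 126 130 128 128 124 102  72  70  70  69  71  70  71  68  61]
 [ 28  33  31  33  76 121 127 127 128 126 128 128 128 1
[... 3049 characters left out ...]
1  54 100 119 156 210 232 231 230 220 186 147 140 139 141 140]
 [ 31  34  32  32  32  35  34  31  61 101 122 161 213 227 228 200 155 141 138 137 139 136]
 [ 29  33  32  33  32  31  35  32  33  64 104 125 159 198 203 165 137 134 134 136 137 137]
 [ 32  30  30  34  36  33  33  33  32  36  64 111 120 140 130 115 116 118 122 123 123 124]
 [ 35  33  34  34  32  33  35  34  34  29  39  74 110 121 105  83  79  81  80  81  82  85]
 [ 32  32  34  34  32  33  35  32  30  34  34  40  76 100  76  63  59  68  70  65  64  66]
 [ 34  32  35  32  35  31  37  33  36  32  33  30  29  39  40  39  58  99  98  90  87  68]
 [ 33  33  33  33  38  33  34  33  33  33  31  21  14  16  17  44  98 136 142 138 131  78]]
```

```bash
python3 -m jog '[{"tx":0,"ty":0,"tz":0,"roll":0,"jaw":0.5},{"tx":0,"ty":0,"tz":0,"roll":0,"jaw":0.5},{"tx":0,"ty":0,"tz":0,"roll":0,"jaw":0.5}]'; python3 -c "
from rig import hand_in
print(hand_in())"
```

```text
time_s: 29.25
position: [0.5827, -0.0037, 0.1738]
tcp_rot: [[0.99, -0.138, -0.0], [-0.138, -0.99, 0.0], [-0.0, -0.0, -1.0]]
force: [0.3, 0.0, -2.1]
opening: 0.594
grasp_force: 30.0
the job is handed in; nothing more can be done
None
```

Handed in at about 29 s: the logger is seated square in the dock with its blue end at the contact block. By my measurements the scanner is held about 46° nose-down, about 12 cm from the code and aimed at its middle to within about 3 mm. The tool cannot tilt, so I lifted the scanner clear of its base and tipped it in the jaws by pushing its foot against the outside of the charging collar.

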